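Unlock and open the glue press

TASK

Open the glue press on the bench: take out the wooden lock bar that holds its jaw shut and park it in the separate two-cheeked holder, standing on its edge right down on the holder's floor, centred so that both ends stick out equally; lower it in gently rather than dropping it. Then pull the jaw by its handle fully open, against its end of travel, and leave the glued board lying in the press and the bottle and jar undisturbed.

Things in the scene. Friction and masses are not known exactly. Their poses are not given: they have to be found in the camera images.
- lock_bar_center (a point): Centre (half-way up) of the lock bar: loose pale wooden bar 200 long (x) x 24 thick (y) x 60 high (z), 0.12 kg, a dark dot near each end. It stands on edge in the press's slot and lifts straight up. Grip it across the 24 mm: in the press only its middle 80 mm is free, in the holder only the outer 50 mm of each end, so put it down between (it stands on the bench on its edge) and take it by an end.
- press_slot (a point): Centre of the bar's slot on top of the press's bed, 18 mm above the bench; x along the slot, y the way the jaw opens. Press fixed; plywood bed 220 (x) x 310 mm (y -200 to +110). Wooden keeper cheeks round the slot, 65 mm above the bed, at |x| 40 to 107, |y| 13.5 to 27.5 mm, cover the bar's outer 60 mm at each end. Fence 30 mm high at y = -172, stop 22 mm high at y = +100 mm.
- jaw_handle (a point): Middle of the jaw's handle grip: dark steel bow, a round bar 16 mm thick, 54 mm long along the slot's x, 52 mm above the bed, 27 mm above the jaw's block; pinch from above along y. At y = -77 mm from press_slot when shut; moves with the jaw, axes as the press. The jaw (76 mm wide, 25 high) slides between the keepers; its two tails, 19 mm high, butt on the lock bar.
- jaw (a joint): Travel of the jaw along the press's +y: 0 closed on the glued board, 0.100 m fully open at its stop. Stays where it is left; some 3 to 4 N to move. Only about 4 mm is possible while the lock bar is in the slot.
- holder_floor (a point): Centre of the floor of the lock bar's holder, 12 mm above the bench. Holder fixed to the bench: base 100 (x) x 90 (y) x 12 mm; two upright wooden cheeks 96 long (x) x 12 thick x 65 mm above the floor (5 mm above the parked bar's top), 30 mm apart (y), open at both ends. The parked bar lies along x, either way round, its centre 30 mm above this point.
- lock_bar: The same lock bar, origin at the middle of its lower edge (30 mm below lock_bar_center), same axes.
- glued_board: Loose board 62 x 171 x 20 mm lying on the press's bed between fence and jaw, long side along the slot's direction; origin at the centre of its underside. Stays where it is.
- glue_bottle: Loose upright glue bottle, 56 mm across, 172 mm high, behind the work; origin at the centre of its underside. Leave alone.
- screw_jar: Loose round jar with dark lid, 64 mm across, 73 mm high, behind the work; origin at the centre of its underside. Leave alone.

How it is judged:
On the way, in this order (a step that is already met when the one before it is completed fails the run):
1. the lock bar is parked in the holder and let go, with the jaw still shut (horizontal distance between lock_bar_center and holder_floor below 0.014 m and z of lock_bar_center in the frame of holder_floor between 0.026 and 0.034 m and angle between the x axis of lock_bar_center and the x axis of holder_floor, either way round below 0.1 rad and contact force between lock_bar and the fingers below 0.1 N and value of joint jaw below 0.02 m), for 0.2 s.
2. the jaw is fully open (value of joint jaw above 0.094 m), for 0.2 s.
At the end, for the whole second after the job is handed in: The lock bar stands released and at rest in the holder: centre within 14 mm of the holder's in plan, lower edge within 4 mm of its floor, parallel to the cheeks within 0.1 rad; the jaw is at least 94 of its 100 mm open; the glued board is within 20 mm of where it lay (horizontal distance between lock_bar_center and holder_floor below 0.014 m and z of lock_bar_center in the frame of holder_floor between 0.026 and 0.034 m and angle between the x axis of lock_bar_center and the x axis of holder_floor, either way round below 0.1 rad and contact force between lock_bar and the fingers below 0.1 N and value of joint jaw above 0.094 m and linear speed of lock_bar below 0.02 m/s and distance of glued_board from where it was at the start of the episode below 0.02 m); the robot touches nothing.
It fails at once if the lock bar is dropped into the holder (faster than 0.4 m/s between its cheeks) (horizontal distance between lock_bar_center and holder_floor below 0.04 m and z of lock_bar_center in the frame of holder_floor below 0.085 m and linear speed of lock_bar above 0.4 m/s).
It fails at once if the glued board is moved by more than 30 mm (distance of glued_board from where it was at the start of the episode above 0.03 m).
It fails at once if the bottle or the jar is moved by more than 30 mm (distance of any of glue_bottle, screw_jar from where it was at the start of the episode above 0.03 m).
It also fails if it takes over 66 s, if anything falls off the work surface, if the arm or the gripper's body presses on something with over 40 N, if the wrist force passes 120 N, or if a joint passes its speed limit or range.

ROBOT

A 7-joint arm with a two-finger parallel gripper is mounted at the origin on a cart in front of the work surface, level with it; the furniture and walls round the work are solid. World frame = base frame: x ahead of the robot, y to its left, z up, the work surface at z = 0. Lengths are in m, angles in rad, forces in N, time in s.
With the tool pointing down it reaches from about 0.4 to 0.85 m from the base axis. Payload 4.5 kg.
Tool frame: the origin (TCP) lies at the very end of the fingers, on their centre line; the grasp point (between the pads) lies 19 mm behind it; z points along the fingers, y is the line along which they close (so a half turn about z gives the same grasp; the last joint's range is limited). The gripper opens to 88 mm and grips with 3 to 60 N. Pads are 18 mm wide; open, the fingers measure 123 mm over their backs; the gripper's body (75 mm by 187 mm) begins 45 mm behind the grasp point.
Start: joints at [1.184, 0.689, -0.195, 1.565, 0.157, 0.902, -0.215], TCP at [0.255, -0.57, 0.239] pointing down, gripper open.
Joint ranges: [-3.01, 3.01], [-0.46, 2.08], [-1.47, 1.51], [0.13, 2.56], [-1, 4.14], [0.04, 2.09], [-2.66, 2.66]. Speed limits (rad/s): [2.57, 2.57, 3.14, 3.14, 3.14, 3.14, 3.14].

INTERFACE

Orientations are given as a unit quaternion [x, y, z, w].
In Python, from plant import r, eyes, nets gives the robot as it stands.
- The arm moves only by the shell command python3 -m pendant 'ROWS' [FORCE]. ROWS is JSON, a list of rows, each an object of numbers: "claw": the opening, from 0 (shut) to 1 (fully open); "dx", "dy", "dz": the shift along the world's x, y, z in mm; "twist": the turn about the world's z in rad. In form: [{"claw": .., "dx": .., "dy": .., "dz": .., "twist": ..}, ...]. A call has 1 to 8 rows; each row is the pose to reach, as a shift and turn from the pose commanded when the call began; what a row does not reach only later rows make up. A row lasts 1/10 s, in which the tool goes at most 50 mm and 8.59 degrees, less where a joint would pass 70% of its speed; a pose out of reach is approached as far as the arm can. A call with a gripper value outside its range is refused whole. The fingers move at their own pace and stop on an object; FORCE is the grip in N (left out, the last holds). Time passes only in rows, so rows that repeat a pose let the fingers close. It gives the time, the measured TCP pose, the force, the opening and the grip force at its end, in the units of the state.
- r.get_state(): the state, without advancing time (a new reading comes with each control period).
- eyes.snapshot(name): name is "scene" or "top"; returns (picture, depth): 400x640x3 uint8, blue, green, red; 400x640 float32, m along the optical axis (not along the pixel's ray), 0 where there is no reading.
- eyes.camera_info(name): a dict with "K" (3x3 intrinsics, pixels), "world_to_cam" (4x4, takes a point from world to camera coordinates). Camera axes: x right, y down, z forward; pixel columns grow to the right and rows downward; lengths in m; the calibration is good to about 2 mm. A picture is of the moment at which its call begins. camera_info takes no time and is no camera call.
- r.finish_job(): hands the job in; it is judged then, once.
Trained networks look in the newest picture that a camera, given by its name, has taken for a name from the list of things; names that differ only in an ending like _2 or _b are one class to them, and where a whole thing is asked for, a point or a joint stands for the part that bears it (a point fixed in the world has none). Each returns a list of dicts, best first, with "confidence" (0 to 1); they miss things now and then, are a little off and sometimes report something else, mostly with a low value. They report only what shows in the picture. A call takes as long as a camera call.
- nets.spot_in(camera, query): "box" ([left, top, width, height] as shares, 0 to 1, of the picture: columns of its width, rows of its height, round what is visible of it).
- nets.place_of(camera, query): "position" ([column, row] as shares, 0 to 1, of the picture: columns of its width, rows of its height: a listed point, or the origin of a listed thing).
The state is a dict: "clock": time; "q": joint angles; "qd": joint speeds; "joint_torque": joint torques, N m; "tool_pos": TCP position; "eef_rot": TCP orientation; "contact_force": force on the tool from outside, world axes, zero at the start; "moment": the same for the moment, N m; "opening": opening from 0.0 (shut) to 1.0 (fully open); "finger_force": force on a finger pad.
Only numpy, scipy, OpenCV 4.12 (cv2) and the standard library are available. Lean on these libraries where they do the work, as an engineer would, in place of code of your own. Each camera call takes 0.05 s, during which the arm holds its last target. There are 200 camera calls.

## Working session

There is one attempt and no reset: what is moved stays moved. The work goes in short steps, Python scripts to look and compute and a shell command to move; the robot and the scene stay as the last step left them, time stands still between calls to the robot, and variables do not carry over. Pictures are saved under pics/ and viewed, at most 10 in all, crops included, and the job is handed in when it is done.

```bash
mkdir -p pics; cat > h.py <<'E'
import numpy as np, cv2
from plant import r, eyes, nets
def cam(n):
    i=eyes.camera_info(n); return np.array(i["K"]),np.array(i["world_to_cam"])
def ray(n,u,v,z):
    "pixel -> world point at height z"
    K,T=cam(n); R=T[:3,:3];t=T[:3,3]
    c=-R.T@t; d=R.T@np.linalg.inv(K)@[u,v,1]
    return c+d*(z-c[2])/d[2]
def cloud(n,D):
    K,T=cam(n); v,u=np.mgrid[:400,:640]
    p=np.linalg.inv(K)@np.stack([u.ravel(),v.ravel(),np.ones(u.size)])*D.ravel()
    return (T[:3,:3].T@(p-T[:3,3:])).T.reshape(400,640,3)
E
python3 - <<'E'
from h import *
for n in("top","scene"):
    im,D=eyes.snapshot(n); cv2.imwrite(f"pics/{n}0.png",im); np.save(n+"0.npy",D)
    print(n,-cam(n)[1][:3,:3].T@cam(n)[1][:3,3])
    for q,z in dict(lock_bar_center=.048,press_slot=.018,jaw_handle=.07,holder_floor=.012,glued_board=.018,glue_bottle=0,screw_jar=0).items():
        for d in nets.place_of(n,q)[:2]:
            u,v=d["position"]; print(q,round(d["confidence"],2),int(u*640),int(v*400),ray(n,u*640,v*400,z).round(4))
print(r.get_state())
E
```

```text
top [ 0.58557165 -0.00850241  1.30096953]
lock_bar_center 0.58 347 250 [ 0.5226 -0.1115  0.048 ]
press_slot 0.77 347 247 [ 0.5299 -0.1146  0.018 ]
jaw_handle 0.68 382 252 [ 0.52   -0.2039  0.07  ]
holder_floor 0.98 224 224 [0.5874 0.2322 0.012 ]
glued_board 0.87 395 254 [ 0.5128 -0.2479  0.018 ]
glued_board 0.59 380 254 [ 0.5144 -0.2074  0.018 ]
glue_bottle 0.78 311 166 [ 0.7585 -0.009   0.    ]
screw_jar 0.68 272 164 [0.7606 0.1015 0.    ]
scene [0.17860117 0.47665    0.95289548]
lock_bar_center 0.69 395 205 [ 0.5329 -0.1237  0.048 ]
jaw_handle 0.6 419 187 [ 0.5169 -0.1969  0.07  ]
jaw_handle 0.49 280 286 [0.5621 0.2383 0.07  ]
holder_floor 0.66 279 285 [0.5904 0.2202 0.012 ]
glued_board 0.92 429 194 [ 0.5034 -0.2362  0.018 ]
glue_bottle 0.75 304 194 [ 0.7527 -0.0097  0.    ]
screw_jar 0.69 267 212 [0.7769 0.0998 0.    ]
{'clock': 0.8, 'q': array([ 1.18383725,  0.68905499, -0.19461386,  1.56530137,  0.15730654,
        0.90251397, -0.21506865]), 'qd': array([ 9.25725439e-04,  6.08508077e-04, -4.00720599e-04,  6.42947924e-04,
        1.58786767e-04,  8.94563315e-05,  9.89180947e-04]), 'joint_torque': array([ 5.61897959e-04, -5.27431476e+01, -1.26711018e+00, -1.53735477e+01,
       -5.20587398e-02, -7.30882257e-04,  1.47370559e-05]), 'tool_pos': array([ 0.25532038, -0.57049525,  0.23877082]), 'eef_rot': array([9.77944557e-01, 2.08864646e-01, 1.64160477e-05, 5.12089615e-05]), 'contact_force': array([-0.01269291, -0.37280438, -0.45086807]), 'moment': array([ 0.03759678, -0.02263404,  0.02081403]), 'finger_force': 0.0, 'opening': 0.9994182542067845}
```

```bash
python3 - <<'E'
from h import *
im=cv2.imread("pics/top0.png"); cv2.imwrite("pics/top0c.png",cv2.resize(im[130:310,190:450],None,fx=3,fy=3,interpolation=cv2.INTER_CUBIC))
im=cv2.imread("pics/scene0.png"); cv2.imwrite("pics/scene0c.png",cv2.resize(im[120:350,200:520],None,fx=2.5,fy=2.5,interpolation=cv2.INTER_CUBIC))
P=cloud("top",np.load("top0.npy"))
# height map in mm around
np.set_printoptions(linewidth=250)
print((P[205:290:3,320:436:4,2]*1000).round().astype(int))
print((P[200:250:2,190:260:3,2]*1000).round().astype(int))
E
```

```text
[[  16   17   10   19   -4   -3   -3   -2   -2   -1   -1   -1    4    1   -3    0   -3    0   -2   -2    1   -1   -1    1    2   -7   -3   -2    1]
 [  19   18   22   15   20   15   16   18   -6    2    1   -3   -3   -2    4   -2   -3   -2   -2   -2   -1   -3   -3   -3   -1   -1   -2   -6   -1]
 [  16   19   18   18   16   16   18   80   82   80   79   86    3   -3   -6   -3   -6    1   -1   -8    3    1   -5   -1    1   -1   -7   -2   -5]
 [  17   17   16   16   20   13   18   82   81   77   77   85   80   14   20    4   -2    2   -2   -1    1   -2   -1   -6   -2    1    1    3    0]
 [  19   19   20   16   17   21   20   82   69   76   80   85   20   17   18   12   17   18   17   -4    0   -4    1    0    1   -1   -5    1    0]
 [  16   17   17   17   16   19   14   80   74   73   76   81   15   19   19   15   19   13   16   17   14   17   14   -3   -2   -1    0   -6   -4]
 [  12   16   16   16   19   19   36   82   79   78   74   87   15   15   18   17   16   18   20   20   13   11   13   22   19   22    6   -6   -5]
 [  26   25   28   17   16   21   59   85   77   76   75   83   
[... 5568 characters left out ...]
 74   72   54    5   12    8   72   59    7   12   12    0   -3    1   -6   -1   -4]
 [  -3   -2   -2    3   -2    0   -2   78   77   42   12    9   11   80   54   11   14   10   -4    0   -1    0    0    2]
 [   0   -3   -1   -2   -3   -2    2   74   76   41   12   13    8   81   52   13   10   10    3    4    0   -4    2    0]
 [  -6   -1    0   -3    1   -2    0   77   76   38    9   15   73   75   46   11   15    3   -1    5   -1   -5    3    4]
 [   1   -3   -4    3   -3    0    4   -2   -1   -3   -4    4   -1   78    9   14   11   -3   -1   -6   -1   -1    0   -1]
 [  -1   -6    0   -3    0    4   -2    1   -1   -2    3    0   -5   -2    2   -2    0   -1   -3    1   -2   -1   -3   -3]]
```

View pics/top0c.png

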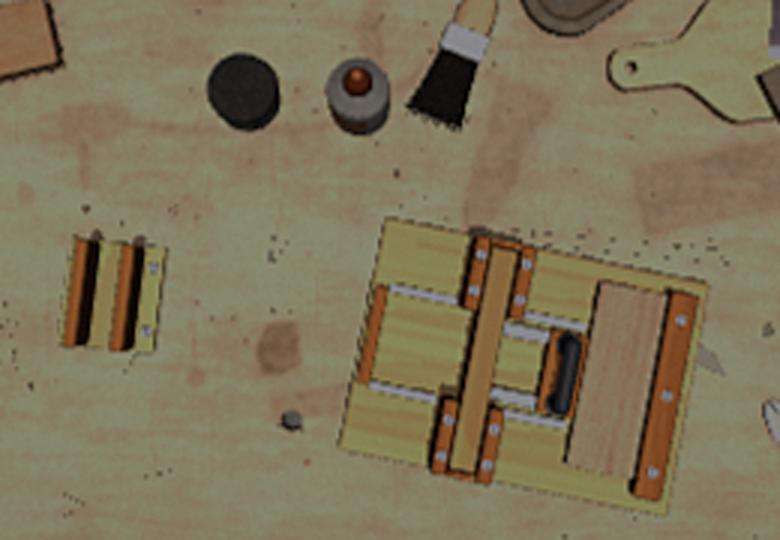

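View pics/scene0c.png

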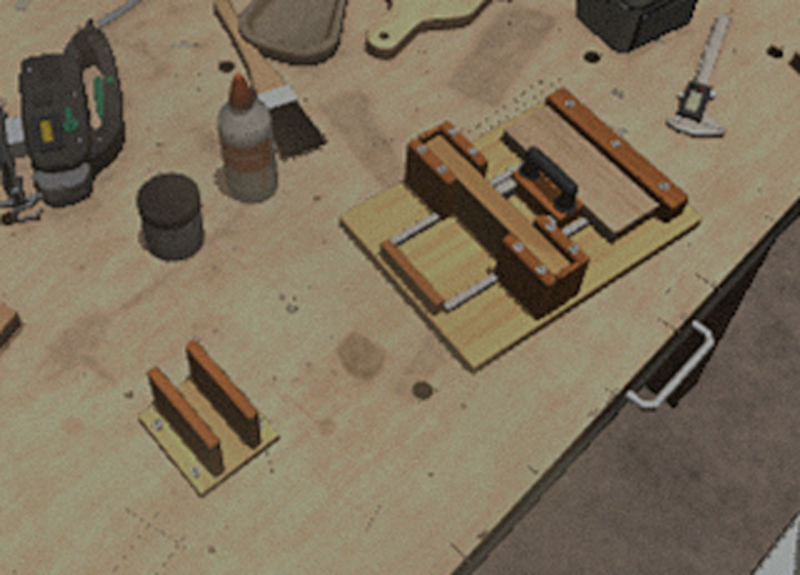

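```bash
cat >> h.py <<'E'
def comps(n,im,mask,z,box,amin=40):
    "connected parts of mask in pixel box -> rects in world plane z: centre, long, short, angle"
    m=np.zeros(im.shape[:2],np.uint8); l,t,rr,b=box; m[t:b,l:rr]=mask[t:b,l:rr]
    k,L,S,C=cv2.connectedComponentsWithStats(m,connectivity=4)
    out=[]
    for i in range(1,k):
        if S[i,4]<amin: continue
        v,u=np.nonzero(L==i); w=np.array([ray(n,a,b_,z)[:2] for a,b_ in zip(u,v)])
        c=w.mean(0); e,V=np.linalg.eigh(np.cov((w-c).T)); s=np.sqrt(12*e)
        d=V[:,1]*np.sign(V[0,1]); out.append((c,s[1],s[0],np.arctan2(d[1],d[0]),S[i,4]))
        print(n,"px",C[i].round(1),"c",c.round(4),"L",s[::-1].round(3),"ang",round(out[-1][3],3),"n",S[i,4])
    return out
E
python3 - <<'E'
from h import *
im=cv2.imread("pics/top0.png"); hsv=cv2.cvtColor(im,cv2.COLOR_BGR2HSV)
for x,y in[(75,290),(128,290),(105,290),(490,350),(450,440),(525,270),(430,345),(570,370)]:
    print(x,y,hsv[130+y//3,190+x//3])
h,s,v=cv2.split(hsv.astype(int))
o=(s>150)&(h<16)&(v>70)
cv2.imwrite("pics/m.png",o*255)
comps("top",im,o,.077,(205,200,250,255)); 
comps("top",im,o,.083,(305,190,440,310))
E
```

```text
75 290 [ 13 180 139]
128 290 [ 13 178 129]
105 290 [ 23 111 136]
490 350 [ 16 141 136]
450 440 [ 11 197  70]
525 270 [ 12 147 139]
430 345 [ 30  92 136]
570 370 [120  17  45]
top px [214.7 227.1] c [0.5796 0.2447] L [0.093 0.01 ] ang -0.091 n 135
top px [230.3 228.8] c [0.576  0.2031] L [0.094 0.011] ang -0.093 n 140
top px [358.5 211.8] c [ 0.6282 -0.1367] L [0.061 0.011] ang 1.405 n 58
top px [348.6 220.5] c [ 0.6046 -0.1107] L [0.023 0.013] ang -0.16 n 41
top px [313.7 241.2] c [ 0.5479 -0.0192] L [0.088 0.01 ] ang -0.18 n 129
top px [411.5 261.5] c [ 0.5002 -0.2789] L [0.182 0.024] ang -0.183 n 569
top px [372.8 253.1] c [ 0.5199 -0.176 ] L [0.066 0.011] ang -0.183 n 91
top px [382.4 255.4] c [ 0.5146 -0.2016] L [0.081 0.007] ang -0.179 n 54
top px [337.8 275.5] c [ 0.4595 -0.0846] L [0.022 0.014] ang -0.153 n 42
top px [352.9 278.6] c [ 0.4522 -0.1245] L [0.024 0.013] ang -0.196 n 41[ WARN:0@0.189] global loadsave.cpp:1063 imwrite_ Unsupported depth image for selected encoder is fallbacked to CV_8U.
```

```bash
python3 - <<'E'
from h import *
for x,y in[(489,247),(519,249),(478,473),(449,470),(483.75,359.75)]:
    print(ray("top",(x+.5)/3-.5+190,(y+.5)/3-.5+130,.078).round(4))
print("handle",ray("top",382.5-.0,253.5,.078).round(4))
print("stop",ray("top",313.7,241.2,.04).round(4),"fence",ray("top",411.5,261.5,.048).round(4))
im=cv2.imread("pics/top0.png"); hsv=cv2.cvtColor(im,cv2.COLOR_BGR2HSV).astype(int)
h,s,v=cv2.split(hsv)
poly=np.zeros(h.shape,np.uint8); cv2.fillPoly(poly,[np.int32([(353-2,211),(364,212),(352,291),(338,289)])],1)
m=(poly>0)&(s>95)&(s<150)&(h>=13)&(h<=20)&(v>95)
comps("top",im,m,.078,(320,200,380,300))
E
```

```text
[ 0.6276 -0.1216  0.078 ]
[ 0.6264 -0.1484  0.078 ]
[ 0.4285 -0.1151  0.078 ]
[ 0.4306 -0.0895  0.078 ]
[ 0.5277 -0.1185  0.078 ]
handle [ 0.5191 -0.2026  0.078 ]
stop [ 0.5466 -0.0196  0.04  ] fence [ 0.4976 -0.2865  0.048 ]
top px [351.4 246.9] c [ 0.5349 -0.1197] L [0.183 0.022] ang -0.164 n 558
```

```bash
python3 -m pendant '[{"claw":0.6,"dx":273,"dy":452,"dz":0,"twist":-0.6},{"claw":0.6,"dx":273,"dy":452,"dz":0,"twist":-0.6},{"claw":0.6,"dx":273,"dy":452,"dz":0,"twist":-0.6},{"claw":0.6,"dx":273,"dy":452,"dz":0,"twist":-0.6},{"claw":0.6,"dx":273,"dy":452,"dz":0,"twist":-0.6},{"claw":0.6,"dx":273,"dy":452,"dz":0,"twist":-0.6},{"claw":0.6,"dx":273,"dy":452,"dz":0,"twist":-0.6},{"claw":0.6,"dx":273,"dy":452,"dz":0,"twist":-0.6}]'; python3 -c "
from h import *
print(r.get_state()['tool_pos'],r.get_state()['eef_rot'])"
```

```text
clock: 1.6
tool_pos: [0.4631, -0.2263, 0.239]
eef_rot: [0.996, -0.089, 0.0, 0.0]
contact_force: [0.9, 0.0, 0.4]
opening: 0.599
finger_force: 0.0
[ 0.46314618 -0.22627438  0.23900934] [ 9.95989207e-01 -8.94725763e-02  3.75334877e-04  1.30315180e-04]
```

```bash
python3 -m pendant '[{"claw":0.6,"dx":65,"dy":109,"dz":0,"twist":0},{"claw":0.6,"dx":65,"dy":109,"dz":0,"twist":0},{"claw":0.6,"dx":65,"dy":109,"dz":0,"twist":0},{"claw":0.6,"dx":65,"dy":109,"dz":-50,"twist":0},{"claw":0.6,"dx":65,"dy":109,"dz":-90,"twist":0},{"claw":0.6,"dx":65,"dy":109,"dz":-120,"twist":0},{"claw":0.6,"dx":65,"dy":109,"dz":-120,"twist":0}]'; python3 - <<'E'
from h import *
im,D=eyes.snapshot("scene"); cv2.imwrite("pics/s1.png",cv2.resize(im[110:280,320:500],None,fx=3,fy=3,interpolation=cv2.INTER_CUBIC))
E
```

```text
clock: 2.3
tool_pos: [0.5246, -0.1183, 0.1155]
eef_rot: [0.996, -0.089, -0.004, -0.0]
contact_force: [-0.9, 0.3, 0.5]
opening: 0.6
finger_force: 0.0
```

View pics/s1.png

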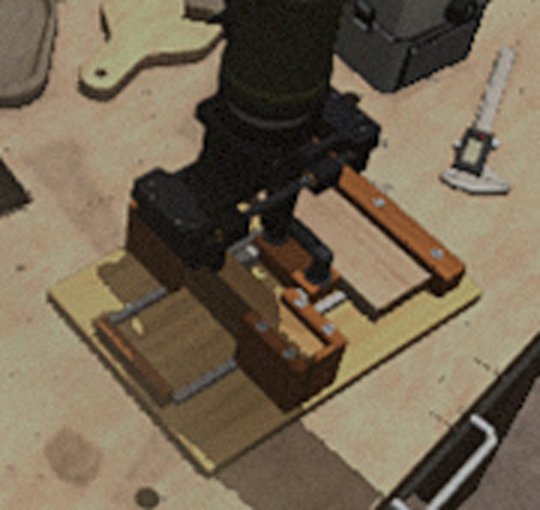

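The gripper (crop ~(250,190)) sits over the bar's middle, between the keepers, clear of the handle at (310,250). Descend and grip.

```bash
python3 -m pendant '[{"claw":0.6,"dx":2,"dy":0,"dz":-35,"twist":0},{"claw":0.6,"dx":2,"dy":0,"dz":-60,"twist":0},{"claw":0.6,"dx":2,"dy":0,"dz":-75,"twist":0},{"claw":0.6,"dx":2,"dy":0,"dz":-75,"twist":0},{"claw":0.1,"dx":2,"dy":0,"dz":-75,"twist":0},{"claw":0.1,"dx":2,"dy":0,"dz":-75,"twist":0},{"claw":0.1,"dx":2,"dy":0,"dz":-75,"twist":0},{"claw":0.1,"dx":2,"dy":0,"dz":-75,"twist":0}]' 30; python3 -m pendant '[{"claw":0.1,"dx":0,"dy":0,"dz":0,"twist":0},{"claw":0.1,"dx":0,"dy":0,"dz":0,"twist":0}]' 30
```

```text
clock: 3.15
tool_pos: [0.5297, -0.1192, 0.0446]
eef_rot: [0.996, -0.09, 0.001, 0.0]
contact_force: [0.1, 0.1, 5.6]
opening: 0.267
finger_force: 30.0
clock: 3.35
tool_pos: [0.5297, -0.1192, 0.0446]
eef_rot: [0.996, -0.09, 0.001, 0.0]
contact_force: [-0.6, 0.4, 6.5]
opening: 0.268
finger_force: 30.0
```

```bash
python3 -m pendant '[{"claw":0.1,"dx":0,"dy":0,"dz":10,"twist":0},{"claw":0.1,"dx":0,"dy":0,"dz":30,"twist":0},{"claw":0.1,"dx":0,"dy":0,"dz":55,"twist":0},{"claw":0.1,"dx":0,"dy":0,"dz":80,"twist":0},{"claw":0.1,"dx":0,"dy":0,"dz":105,"twist":0},{"claw":0.1,"dx":0,"dy":0,"dz":105,"twist":0},{"claw":0.1,"dx":0,"dy":0,"dz":105,"twist":0}]' 30; python3 - <<'E'
from h import *
im,D=eyes.snapshot("scene"); cv2.imwrite("pics/s2.png",cv2.resize(im[110:310,320:520],None,fx=2.5,fy=2.5,interpolation=cv2.INTER_CUBIC))
E
```

```text
clock: 4.05
tool_pos: [0.5291, -0.119, 0.1491]
eef_rot: [0.996, -0.089, 0.0, 0.0]
contact_force: [0.1, -0.2, -1.5]
opening: 0.268
finger_force: 30.0
```

View pics/s2.png

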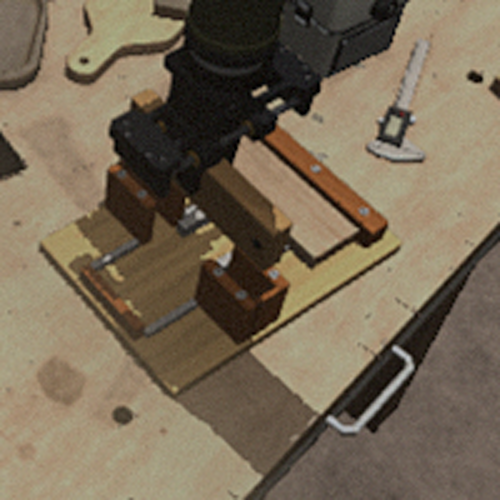

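The bar is free of the slot at (245,215), level in the fingers. Carry it to the open bench between press and holder.

```bash
python3 -m pendant '[{"claw":0.1,"dx":4,"dy":40,"dz":0,"twist":0.02},{"claw":0.1,"dx":8,"dy":85,"dz":0,"twist":0.05},{"claw":0.1,"dx":15,"dy":130,"dz":0,"twist":0.07},{"claw":0.1,"dx":22,"dy":175,"dz":0,"twist":0.087},{"claw":0.1,"dx":25,"dy":205,"dz":0,"twist":0.087},{"claw":0.1,"dx":25,"dy":205,"dz":-30,"twist":0.087},{"claw":0.1,"dx":25,"dy":205,"dz":-65,"twist":0.087},{"claw":0.1,"dx":25,"dy":205,"dz":-90,"twist":0.087}]'; python3 -m pendant '[{"claw":0.1,"dx":0,"dy":0,"dz":-15,"twist":0},{"claw":0.1,"dx":0,"dy":0,"dz":-25,"twist":0},{"claw":0.1,"dx":0,"dy":0,"dz":-30,"twist":0},{"claw":0.1,"dx":0,"dy":0,"dz":-32,"twist":0},{"claw":0.1,"dx":0,"dy":0,"dz":-32,"twist":0}]'
```

```text
clock: 4.9
tool_pos: [0.5522, 0.0861, 0.0557]
eef_rot: [0.999, -0.046, -0.002, 0.001]
contact_force: [-0.0, 0.1, -0.9]
opening: 0.269
finger_force: 30.0
clock: 5.4
tool_pos: [0.5541, 0.0858, 0.0273]
eef_rot: [0.999, -0.046, 0.0, 0.0]
contact_force: [-0.5, -0.3, -0.3]
opening: 0.27
finger_force: 30.0
```

```bash
python3 -m pendant '[{"claw":0.1,"dx":0,"dy":0,"dz":-1,"twist":0},{"claw":0.6,"dx":0,"dy":0,"dz":-1,"twist":0},{"claw":0.6,"dx":0,"dy":0,"dz":-1,"twist":0},{"claw":0.6,"dx":0,"dy":0,"dz":20,"twist":0},{"claw":0.6,"dx":0,"dy":0,"dz":60,"twist":0},{"claw":0.6,"dx":0,"dy":0,"dz":100,"twist":0},{"claw":0.6,"dx":-50,"dy":0,"dz":130,"twist":0},{"claw":0.6,"dx":-100,"dy":0,"dz":130,"twist":0}]'; python3 -m pendant '[{"claw":0.6,"dx":-50,"dy":0,"dz":0,"twist":0},{"claw":0.6,"dx":-100,"dy":0,"dz":0,"twist":0},{"claw":0.6,"dx":-100,"dy":0,"dz":0,"twist":0}]'; python3 - <<'E'
from h import *
im,D=eyes.snapshot("top"); cv2.imwrite("pics/t3f.png",im); cv2.imwrite("pics/t3.png",cv2.resize(im[150:310,190:350],None,fx=3.5,fy=3.5,interpolation=cv2.INTER_CUBIC))
im,D=eyes.snapshot("scene"); cv2.imwrite("pics/s3f.png",im)
E
```

```text
clock: 6.2
tool_pos: [0.4645, 0.0865, 0.1592]
eef_rot: [0.999, -0.047, 0.005, -0.001]
contact_force: [-1.0, -0.1, -0.6]
opening: 0.598
finger_force: 0.0
clock: 6.5
tool_pos: [0.3511, 0.0837, 0.1566]
eef_rot: [0.999, -0.045, -0.006, 0.002]
contact_force: [0.3, 0.3, 0.3]
opening: 0.595
finger_force: 0.0
```

View pics/t3.png

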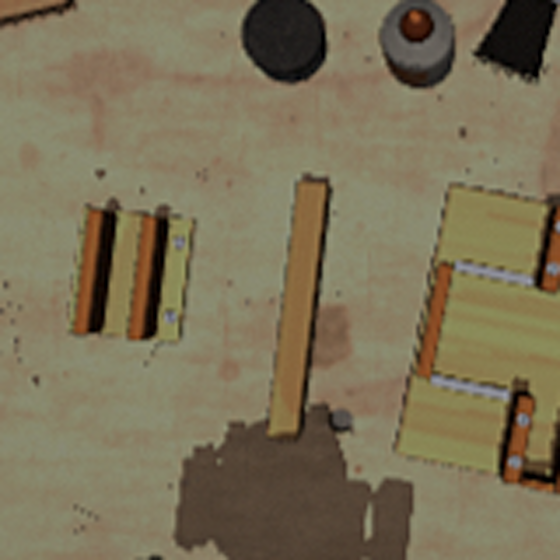

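The bar stands on edge at crop (299,308), parallel to the holder at (125,270). Measure it and the holder with the same camera.

```bash
python3 - <<'E'
from h import *
im=cv2.imread("pics/t3f.png"); h,s,v=cv2.split(cv2.cvtColor(im,cv2.COLOR_BGR2HSV).astype(int))
print([(h[150+y*2//7,190+x*2//7],s[150+y*2//7,190+x*2//7]) for x,y in[(299,308),(314,200),(285,420),(250,300),(340,260)]])
m=(s>115)&(h>=10)&(h<=20)&(v>80)
comps("top",im,m,.060,(262,195,290,280))
o=(s>150)&(h<16)&(v>70)
comps("top",im,o,.077,(205,200,250,255))
for x,y in[(301,179),(328,180),(299,436),(269,434),(299.2,307.3)]: print(ray("top",(x+.5)/3.5-.5+190,(y+.5)/3.5-.5+150,.06).round(4))
print(r.get_state()['tool_pos'])
E
```

```text
[(np.int32(16), np.int32(143)), (np.int32(17), np.int32(143)), (np.int32(21), np.int32(125)), (np.int32(22), np.int32(65)), (np.int32(29), np.int32(46))]
top px [275.  235.6] c [0.5602 0.0853] L [0.186 0.021] ang -0.079 n 550
top px [214.7 227.1] c [0.5796 0.2447] L [0.093 0.01 ] ang -0.091 n 135
top px [230.3 228.8] c [0.576  0.2031] L [0.094 0.011] ang -0.093 n 140
[0.654  0.0861 0.06  ]
[0.6537 0.0652 0.06  ]
[0.4569 0.0822 0.06  ]
[0.4579 0.1052 0.06  ]
[0.555  0.0847 0.06  ]
[0.36115509 0.08605843 0.156608  ]
```

```bash
python3 -m pendant '[{"claw":0.6,"dx":40,"dy":3,"dz":0,"twist":0},{"claw":0.6,"dx":80,"dy":6,"dz":0,"twist":0},{"claw":0.6,"dx":120,"dy":6,"dz":0,"twist":0},{"claw":0.6,"dx":125,"dy":6,"dz":-30,"twist":0},{"claw":0.6,"dx":125,"dy":6,"dz":-60,"twist":0},{"claw":0.6,"dx":125,"dy":6,"dz":-60,"twist":0},{"claw":0.6,"dx":125,"dy":6,"dz":-60,"twist":0}]'
```

```text
clock: 7.3
tool_pos: [0.4875, 0.0918, 0.0963]
eef_rot: [0.999, -0.046, 0.0, 0.0]
contact_force: [0.7, 0.3, 0.2]
opening: 0.603
finger_force: 0.0
```

```bash
python3 -m pendant '[{"claw":0.6,"dx":-7,"dy":1,"dz":-30,"twist":0},{"claw":0.6,"dx":-7,"dy":1,"dz":-55,"twist":0},{"claw":0.6,"dx":-7,"dy":1,"dz":-69,"twist":0},{"claw":0.6,"dx":-7,"dy":1,"dz":-69,"twist":0},{"claw":0.1,"dx":-7,"dy":1,"dz":-69,"twist":0},{"claw":0.1,"dx":-7,"dy":1,"dz":-69,"twist":0},{"claw":0.1,"dx":-7,"dy":1,"dz":-69,"twist":0},{"claw":0.1,"dx":-7,"dy":1,"dz":-69,"twist":0}]' 45;  python3 -m pendant '[{"claw":0.1,"dx":0,"dy":0,"dz":0,"twist":0},{"claw":0.1,"dx":0,"dy":0,"dz":8,"twist":0},{"claw":0.1,"dx":0,"dy":0,"dz":30,"twist":0},{"claw":0.1,"dx":0,"dy":0,"dz":60,"twist":0},{"claw":0.1,"dx":0,"dy":0,"dz":90,"twist":0},{"claw":0.1,"dx":0,"dy":0,"dz":100,"twist":0},{"claw":0.1,"dx":0,"dy":0,"dz":100,"twist":0}]' 45
```

```text
clock: 8.1
tool_pos: [0.4799, 0.0929, 0.0279]
eef_rot: [0.999, -0.046, 0.001, -0.0]
contact_force: [0.5, -0.5, 5.9]
opening: 0.269
finger_force: 45.0
clock: 8.8
tool_pos: [0.4801, 0.0931, 0.1284]
eef_rot: [0.999, -0.046, 0.001, -0.0]
contact_force: [0.5, -0.2, -1.4]
opening: 0.268
finger_force: 45.0
```

```bash
python3 -m pendant '[{"claw":0.1,"dx":6,"dy":35,"dz":0,"twist":0},{"claw":0.1,"dx":12,"dy":70,"dz":0,"twist":0},{"claw":0.1,"dx":18,"dy":105,"dz":0,"twist":0},{"claw":0.1,"dx":23,"dy":130,"dz":0,"twist":0},{"claw":0.1,"dx":23,"dy":138,"dz":0,"twist":0},{"claw":0.1,"dx":23,"dy":138,"dz":0,"twist":0},{"claw":0.1,"dx":23,"dy":138,"dz":0,"twist":0}]' 45; python3 - <<'E'
from h import *
im,D=eyes.snapshot("top"); cv2.imwrite("pics/t4f.png",im); a=cv2.resize(im[170:290,180:280],None,fx=4,fy=4,interpolation=cv2.INTER_CUBIC)
im,D=eyes.snapshot("scene"); cv2.imwrite("pics/s4f.png",im); b=cv2.resize(im[210:330,210:310],None,fx=4,fy=4,interpolation=cv2.INTER_CUBIC)
cv2.imwrite("pics/ts4.png",np.hstack([a,b]))
im=cv2.imread("pics/t4f.png"); h,s,v=cv2.split(cv2.cvtColor(im,cv2.COLOR_BGR2HSV).astype(int))
comps("top",im,(s>115)&(h>=15)&(h<=20)&(v>80),.161,(205,190,250,260))
comps("top",im,(s>150)&(h<15)&(v>60),.077,(205,190,250,260))
K,T=cam("top")
def px(n,p):
    K,T=cam(n); q=K@(T@np.append(p,1))[:3]; return (q[:2]/q[2]).round(1)
c=np.array([.578,.224]);d=np.array([.9958,-.0919])
for e in(-.1,0,.1): print(px("top",[*(c+e*d),.161]),px("scene",[*(c+e*d),.161]))
E
```

```text
clock: 9.5
tool_pos: [0.5016, 0.2285, 0.1264]
eef_rot: [0.999, -0.047, -0.001, 0.001]
contact_force: [0.3, -0.8, -0.7]
opening: 0.267
finger_force: 45.0
top px [220.2 205.6] c [0.6335 0.2157] L [0.08  0.023] ang -0.126 n 289
top px [237.5 239.6] c [0.5504 0.1701] L [0.045 0.014] ang 0.049 n 69
top px [230.3 227.8] c [0.5784 0.2032] L [0.095 0.011] ang -0.101 n 143
[210.8 268.3] [306.6 291.7]
[216.1 227.9] [276.3 257.1]
[221.2 187.9] [249.  225.9]
```

View pics/ts4.png

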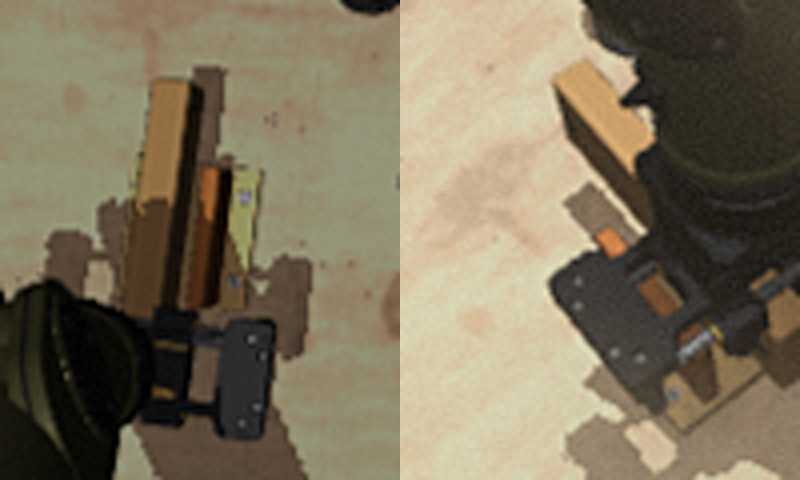

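```bash
python3 -m pendant '[{"claw":0.1,"dx":1,"dy":0,"dz":0,"twist":0},{"claw":0.1,"dx":1,"dy":0,"dz":0,"twist":0},{"claw":0.1,"dx":1,"dy":0,"dz":0,"twist":0}]' 45; python3 - <<'E'
from h import *
im,D=eyes.snapshot("top"); h,s,v=cv2.split(cv2.cvtColor(im,cv2.COLOR_BGR2HSV).astype(int))
P=cloud("top",D); m=(P[...,2]>.135)&(P[...,2]<.175)&(s>95)&(h>=13)&(h<=23); comps("top",im,m,.161,(205,180,240,248))
# row-wise bar centres near the far end
for v_ in range(190,204,2):
    u=np.nonzero(m[v_,205:240])[0]+205; print(v_,u.min(),u.max(),end="; ")
print(r.get_state()['tool_pos'])
E
```

```text
clock: 9.9
tool_pos: [0.5035, 0.2304, 0.1273]
eef_rot: [0.999, -0.046, 0.0, 0.0]
contact_force: [0.7, -0.5, -1.7]
opening: 0.259
finger_force: 45.0
top px [218.3 217.8] c [0.6031 0.2194] L [0.145 0.027] ang -0.103 n 633
190 217 227; 192 217 227; 194 217 226; 196 217 226; 198 216 226; 200 216 226; 202 216 226; [0.50349055 0.2305863  0.12730436]
```

```bash
python3 -m pendant '[{"claw":0.1,"dx":0,"dy":0.5,"dz":-10,"twist":0},{"claw":0.1,"dx":0,"dy":0.5,"dz":-18,"twist":0},{"claw":0.1,"dx":0,"dy":0.5,"dz":-24,"twist":0},{"claw":0.1,"dx":0,"dy":0.5,"dz":-29,"twist":0},{"claw":0.1,"dx":0,"dy":0.5,"dz":-34,"twist":0},{"claw":0.1,"dx":0,"dy":0.5,"dz":-34,"twist":0},{"claw":0.1,"dx":0,"dy":0.5,"dz":-34,"twist":0}]' 45
```

```text
clock: 10.65
tool_pos: [0.5034, 0.2314, 0.0931]
eef_rot: [0.999, -0.046, -0.0, 0.0]
contact_force: [0.1, -0.2, -0.8]
opening: 0.268
finger_force: 45.0
```

Inside the cheeks by about 12 mm with no contact; continue slowly.

```bash
python3 -m pendant '[{"claw":0.1,"dx":0,"dy":0,"dz":-8,"twist":0},{"claw":0.1,"dx":0,"dy":0,"dz":-17,"twist":0},{"claw":0.1,"dx":0,"dy":0,"dz":-26,"twist":0},{"claw":0.1,"dx":0,"dy":0,"dz":-35,"twist":0},{"claw":0.1,"dx":0,"dy":0,"dz":-43,"twist":0},{"claw":0.1,"dx":0,"dy":0,"dz":-49,"twist":0},{"claw":0.1,"dx":0,"dy":0,"dz":-50,"twist":0},{"claw":0.1,"dx":0,"dy":0,"dz":-50,"twist":0}]' 45; python3 -m pendant '[{"claw":0.1,"dx":0,"dy":0,"dz":-1,"twist":0},{"claw":0.1,"dx":0,"dy":0,"dz":-2,"twist":0},{"claw":0.1,"dx":0,"dy":0,"dz":-3,"twist":0},{"claw":0.1,"dx":0,"dy":0,"dz":-3,"twist":0}]'
```

```text
clock: 11.45
tool_pos: [0.5034, 0.2314, 0.043]
eef_rot: [0.999, -0.046, -0.0, 0.0]
contact_force: [0.6, 0.6, -1.3]
opening: 0.266
finger_force: 45.0
clock: 11.85
tool_pos: [0.5035, 0.2315, 0.0403]
eef_rot: [0.999, -0.046, 0.0, -0.0]
contact_force: [0.9, -0.3, -1.1]
opening: 0.267
finger_force: 45.0
```

```bash
python3 -m pendant '[{"claw":0.1,"dx":0,"dy":0,"dz":-1,"twist":0},{"claw":0.1,"dx":0,"dy":0,"dz":-1,"twist":0}]'; python3 -m pendant '[{"claw":0.5,"dx":0,"dy":0,"dz":0,"twist":0},{"claw":0.5,"dx":0,"dy":0,"dz":0,"twist":0},{"claw":0.5,"dx":0,"dy":0,"dz":0,"twist":0},{"claw":0.6,"dx":0,"dy":0,"dz":20,"twist":0},{"claw":0.6,"dx":0,"dy":0,"dz":50,"twist":0},{"claw":0.6,"dx":0,"dy":0,"dz":90,"twist":0},{"claw":0.6,"dx":0,"dy":0,"dz":120,"twist":0}]'
```

```text
clock: 12.05
tool_pos: [0.5035, 0.2315, 0.0399]
eef_rot: [0.999, -0.046, 0.0, -0.0]
contact_force: [-1.7, 0.5, 4.7]
opening: 0.269
finger_force: 45.0
clock: 12.75
tool_pos: [0.5037, 0.2314, 0.161]
eef_rot: [0.999, -0.046, 0.0, -0.0]
contact_force: [0.2, -0.3, -0.3]
opening: 0.602
finger_force: 0.0
```

```bash
python3 -m pendant '[{"claw":0.6,"dx":0,"dy":-45,"dz":0,"twist":0},{"claw":0.6,"dx":0,"dy":-90,"dz":0,"twist":0},{"claw":0.6,"dx":0,"dy":-135,"dz":0,"twist":0},{"claw":0.6,"dx":0,"dy":-180,"dz":0,"twist":0},{"claw":0.6,"dx":0,"dy":-180,"dz":0,"twist":0},{"claw":0.6,"dx":0,"dy":-180,"dz":0,"twist":0}]'; python3 - <<'E'
from h import *
im,D=eyes.snapshot("top"); cv2.imwrite("pics/t5f.png",im); a=cv2.resize(im[170:290,180:280],None,fx=4,fy=4,interpolation=cv2.INTER_CUBIC)
im2,D2=eyes.snapshot("scene"); b=cv2.resize(im2[230:350,210:310],None,fx=4,fy=4,interpolation=cv2.INTER_CUBIC)
cv2.imwrite("pics/ts5.png",np.hstack([a,b]))
h,s,v=cv2.split(cv2.cvtColor(im,cv2.COLOR_BGR2HSV).astype(int))
P=cloud("top",D); print("bar z mm",[int(np.median(P[v_-1:v_+2,217:228,2][(h[v_-1:v_+2,217:228]>14)])*1000) for v_ in(195,205,215,240,255)])
comps("top",im,(s>100)&(h>=15)&(h<=21)&(v>80),.072,(210,180,232,275))
E
```

```text
clock: 13.35
tool_pos: [0.5034, 0.05, 0.1592]
eef_rot: [0.999, -0.048, 0.0, 0.0]
contact_force: [0.2, 0.4, -0.0]
opening: 0.599
finger_force: 0.0
bar z mm [3, 68, 71, 71, 70]
top px [222.8 227.3] c [0.5796 0.2242] L [0.195 0.022] ang -0.086 n 609
```

View pics/ts5.png

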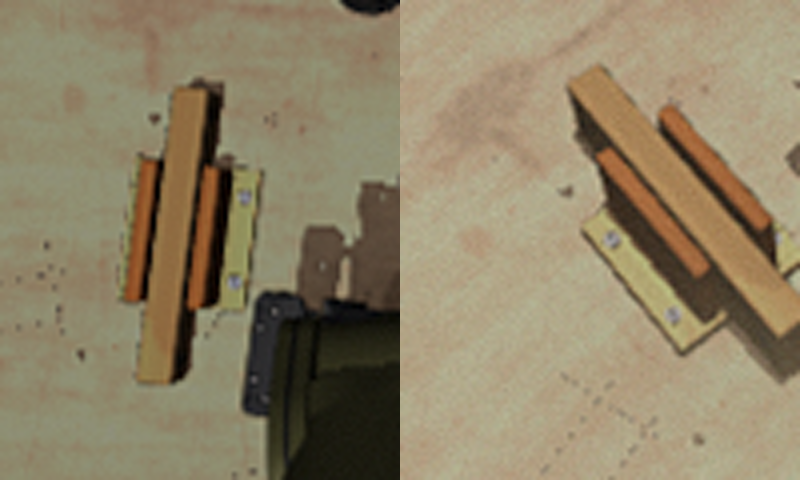

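The bar stands in the holder (left crop (172,235), right crop (690,200)), between the cheeks, ends equal, top at 71 mm. Now the handle.

```bash
python3 - <<'E'
from h import *
im,D=eyes.snapshot("top"); h,s,v=cv2.split(cv2.cvtColor(im,cv2.COLOR_BGR2HSV).astype(int))
comps("top",im,(v<60)&(s<90),.076,(365,230,400,280),20)
for n in("top",):
    for d in nets.place_of(n,"jaw_handle")[:2]: print(d)
print(r.get_state()['tool_pos'])
cv2.imwrite("pics/t6.png",cv2.resize(im[180:320,290:450],None,fx=4,fy=4,interpolation=cv2.INTER_CUBIC))
E
```

```text
top px [378.2 254.4] c [ 0.5165 -0.1914] L [0.074 0.017] ang -0.189 n 141
{'position': [0.5978, 0.6417], 'confidence': 0.56}
[0.50341566 0.05332143 0.15910554]
```

View pics/t6.png

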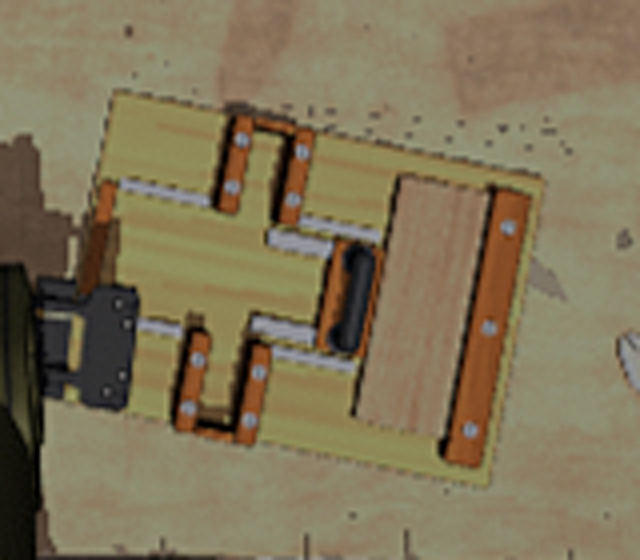

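```bash
python3 -m pendant '[{"claw":0.6,"dx":3,"dy":-45,"dz":0,"twist":-0.03},{"claw":0.6,"dx":6,"dy":-95,"dz":0,"twist":-0.06},{"claw":0.6,"dx":9,"dy":-140,"dz":0,"twist":-0.085},{"claw":0.6,"dx":11,"dy":-190,"dz":0,"twist":-0.085},{"claw":0.6,"dx":11,"dy":-230,"dz":0,"twist":-0.085},{"claw":0.6,"dx":11,"dy":-244,"dz":0,"twist":-0.085},{"claw":0.6,"dx":11,"dy":-244,"dz":0,"twist":-0.085},{"claw":0.6,"dx":11,"dy":-244,"dz":0,"twist":-0.085}]'
```

```text
clock: 14.35
tool_pos: [0.5148, -0.1898, 0.159]
eef_rot: [0.996, -0.087, -0.0, -0.001]
contact_force: [0.6, 0.5, 0.4]
opening: 0.599
finger_force: 0.0
```

```bash
python3 -m pendant '[{"claw":0.6,"dx":0,"dy":-3,"dz":-40,"twist":0},{"claw":0.6,"dx":0,"dy":-3,"dz":-75,"twist":0},{"claw":0.6,"dx":0,"dy":-3,"dz":-95,"twist":0},{"claw":0.6,"dx":0,"dy":-3,"dz":-108,"twist":0},{"claw":0.6,"dx":0,"dy":-3,"dz":-108,"twist":0},{"claw":0.3,"dx":0,"dy":-3,"dz":-108,"twist":0},{"claw":0.05,"dx":0,"dy":-3,"dz":-108,"twist":0},{"claw":0.05,"dx":0,"dy":-3,"dz":-108,"twist":0}]' 25;  python3 -m pendant '[{"claw":0.05,"dx":0,"dy":0,"dz":0,"twist":0},{"claw":0.05,"dx":0,"dy":0,"dz":0,"twist":0},{"claw":0.05,"dx":0,"dy":0,"dz":0,"twist":0}]' 25
```

```text
clock: 15.15
tool_pos: [0.5152, -0.1957, 0.0523]
eef_rot: [0.996, -0.088, 0.001, 0.0]
contact_force: [-0.5, -0.1, 0.7]
opening: 0.354
finger_force: 0.0
clock: 15.45
tool_pos: [0.5149, -0.1948, 0.0517]
eef_rot: [0.996, -0.088, 0.0, -0.0]
contact_force: [0.0, 3.2, 4.8]
opening: 0.168
finger_force: 24.5
```

```bash
python3 -m pendant '[{"claw":0.05,"dx":1,"dy":6,"dz":0,"twist":0},{"claw":0.05,"dx":3,"dy":17,"dz":0,"twist":0},{"claw":0.05,"dx":6,"dy":32,"dz":0,"twist":0},{"claw":0.05,"dx":8.5,"dy":47,"dz":0,"twist":0},{"claw":0.05,"dx":11,"dy":62,"dz":0,"twist":0},{"claw":0.05,"dx":13.5,"dy":75,"dz":0,"twist":0},{"claw":0.05,"dx":15.5,"dy":86,"dz":0,"twist":0},{"claw":0.05,"dx":16.5,"dy":92,"dz":0,"twist":0}]' 25;  python3 -m pendant '[{"claw":0.05,"dx":0.5,"dy":3,"dz":0,"twist":0},{"claw":0.05,"dx":1,"dy":5,"dz":0,"twist":0},{"claw":0.05,"dx":1,"dy":7,"dz":0,"twist":0},{"claw":0.05,"dx":1,"dy":7,"dz":0,"twist":0}]' 25
```

```text
clock: 16.25
tool_pos: [0.5317, -0.1029, 0.0517]
eef_rot: [0.996, -0.088, 0.001, 0.0]
contact_force: [-0.2, -3.5, 6.6]
opening: 0.167
finger_force: 24.5
clock: 16.65
tool_pos: [0.5329, -0.0966, 0.0517]
eef_rot: [0.996, -0.089, 0.001, 0.0]
contact_force: [-0.6, -2.9, 6.0]
opening: 0.169
finger_force: 24.5
```

```bash
python3 -m pendant '[{"claw":0.05,"dx":0.3,"dy":2,"dz":0,"twist":0},{"claw":0.05,"dx":0.5,"dy":3,"dz":0,"twist":0},{"claw":0.05,"dx":0.5,"dy":3,"dz":0,"twist":0}]' 25
```

```text
clock: 16.95
tool_pos: [0.5329, -0.0964, 0.0517]
eef_rot: [0.996, -0.09, 0.001, 0.002]
contact_force: [-0.6, -6.5, 5.8]
opening: 0.168
finger_force: 24.5
```

```bash
python3 -m pendant '[{"claw":0.5,"dx":0,"dy":0,"dz":0,"twist":0},{"claw":0.5,"dx":0,"dy":-2,"dz":0,"twist":0},{"claw":0.5,"dx":0,"dy":-2,"dz":0,"twist":0},{"claw":0.5,"dx":0,"dy":-2,"dz":20,"twist":0},{"claw":0.5,"dx":0,"dy":-2,"dz":60,"twist":0},{"claw":0.5,"dx":0,"dy":-2,"dz":110,"twist":0},{"claw":0.5,"dx":0,"dy":-2,"dz":150,"twist":0},{"claw":0.5,"dx":0,"dy":-2,"dz":150,"twist":0}]'; python3 -m pendant '[{"claw":0.5,"dx":-45,"dy":0,"dz":10,"twist":0},{"claw":0.5,"dx":-90,"dy":0,"dz":10,"twist":0},{"claw":0.5,"dx":-130,"dy":0,"dz":10,"twist":0},{"claw":0.5,"dx":-130,"dy":0,"dz":10,"twist":0},{"claw":0.5,"dx":-130,"dy":0,"dz":10,"twist":0}]'; python3 - <<'E'
from h import *
im,D=eyes.snapshot("top"); cv2.imwrite("pics/t7.png",cv2.resize(im[150:320,190:450],None,fx=3,fy=3,interpolation=cv2.INTER_CUBIC))
E
```

```text
clock: 17.75
tool_pos: [0.5357, -0.0956, 0.2061]
eef_rot: [0.996, -0.088, 0.005, -0.0]
contact_force: [0.6, 0.4, -0.9]
opening: 0.507
finger_force: 0.0
clock: 18.25
tool_pos: [0.4018, -0.0952, 0.2109]
eef_rot: [0.996, -0.088, -0.0, -0.0]
contact_force: [1.2, -0.3, 0.0]
opening: 0.5
finger_force: 0.0
```

View pics/t7.png

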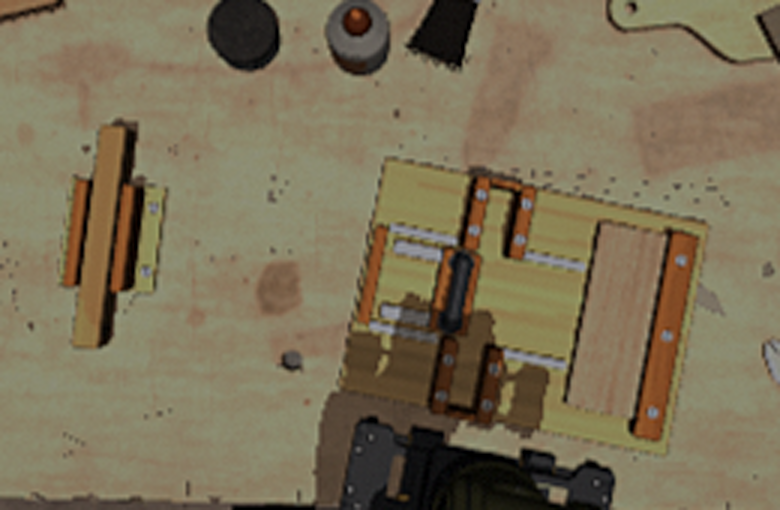

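```bash
python3 - <<'E'
from h import *
im,D=eyes.snapshot("top"); h,s,v=cv2.split(cv2.cvtColor(im,cv2.COLOR_BGR2HSV).astype(int))
o=comps("top",im,(v<60)&(s<90),.076,(332,226,352,264),20)
for a in o: print("travel",(a[0]-[.5165,-.1914])@[.177,.984])
E
```

```text
top px [341.7 247.3] c [ 0.5331 -0.094 ] L [0.076 0.017] ang -0.195 n 150
travel 0.09879196397344003
```

```bash
python3 -c "
from plant import r
print(r.finish_job())"
```

```text
the job is handed in; nothing more can be done
None
```

I handed the job in at about 18 s of the 66 s allowed; the judge returned no verdict. The lock bar is parked on the holder floor, centred to about 2 mm. The jaw is open about 99 mm, against its stop. In the last picture the board, bottle and jar look undisturbed.

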